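# Rack the square kiln shelf

### The job

Take the full square kiln shelf out of its wash block and slide it down on edge into the slot of the empty wooden rack, centred along the slot and fully home on the slot's floor. Lower it in rather than letting it drop, and leave the half-width shelf and the round shelf standing where they are.

Things in the scene. Friction and masses are not known exactly. Their poses are not given: they have to be found in the camera images.
- square_mid (a point): Square pale grey ceramic kiln shelf, 130 x 130 x 14 mm, 0.45 kg, loose, on edge in the groove of a brown wooden wash block (150 x 70 mm, 42 mm high; groove 18 mm wide, floor 12 mm above the table; shelf's top edge 142 mm above it). The point is its centre, 65 mm below the top edge; x along its width (and the groove), y through its thickness, z up.
- slot_floor (a point): Empty rack, fixed: pale plywood, 150 x 70 mm, one slot along its 150 mm length, open at top and ends. Slot 20 mm wide up to 57 mm above the table, then lips slope out to a 42 mm mouth at 75 mm. The point is the middle of the slot's floor (12 mm above the table); x along the slot, y across, z up. Shelf goes in either way round. An identical rack holds the round shelf.
- half_mid (a point): Bystander to leave alone: a half-width kiln shelf of the same stuff, 70 mm wide, 130 mm high, 14 mm thick, standing in a second wash block. The point is its centre, axes as for the square shelf.
- round_mid (a point): Bystander to leave alone: a round kiln shelf of the same stuff, 130 mm in diameter, 14 mm thick, standing on edge in the slot of the other rack. The point is its centre; y runs through its thickness, z up.
There are look-alikes about, which are no part of the job. What is shaped like the part that bears square_mid but orange or pink is not meant.

How it is judged:
By the outcome, as a careful person would: the job done as asked, in the order asked, and still so for the second after the job is handed in, with the robot touching nothing.
It also fails if it takes over 45 s, if anything falls off the work surface, if the arm or the gripper's body presses on something with over 40 N, if the wrist force passes 120 N, or if a joint passes its speed limit or range.

### The arm

A 6-joint arm with a two-finger parallel gripper is mounted at the origin on the work surface. World frame = base frame: x ahead of the robot, y to its left, z up, the work surface at z = 0. Lengths are in m, angles in rad, forces in N, time in s.
With the tool pointing down it reaches from about 0.4 to 0.825 m from the base axis. Payload 7 kg.
Tool frame: the origin (TCP) lies at the very end of the fingers, on their centre line; the grasp point (between the pads) lies 19 mm behind it; z points along the fingers, y is the direction in which the jaws open and shut (so a half turn about z gives the same grasp; the last joint's range is limited). The gripper opens to 88 mm and grips with 3 to 60 N. Pads are 19 mm wide; open, the fingers measure 130 mm over their backs; the gripper's body (78 mm by 193 mm) begins 47 mm behind the grasp point.
Start: joints at [1.5, 0.359, 0.012, 0, -1.224, -0.288], TCP at [0.237, 0.632, 0.227] pointing down, gripper open.
Joint ranges: [-3.07, 3.07], [-1.43, 2.12], [-1.02, 1.25], [-3.03, 1.67], [-3.05, -0], [-3.03, 3.03]. Speed limits (rad/s): [2.39, 2.39, 3.01, 3.14, 3.14, 3.14].

### API

Orientations are given as a rotation vector (axis times angle).
In Python, from bench import manip gives the robot as it stands.
- The arm moves only by the tool step_arm, never from a script. Its argument "rows" is a list of rows, each a list of 4 numbers: the shift along the tool's x, y, z in units of 25 mm (1.0 is 25 mm), then the turn about the tool's z in units of 5 degrees (1.0 is 5 degrees). A call has 1 to 12 rows; each row shifts and turns the commanded pose from where the row before left it, along the tool's axes as they then stand; what a row does not reach is not made up. A row lasts 1/10 s, in which the tool goes at most 50 mm and 8.59 degrees, less where a joint would pass 70% of its speed; a pose out of reach is approached as far as the arm can. A call is refused whole if a number of a shift passes 1 or a number of a turn 1, either way. A call with a gripper value outside its range is refused whole. "claw" is the opening, from -1 (shut) to 1 (fully open), set as the call begins (left out, the last holds). The fingers move at their own pace and stop on an object; "force" is the grip in N (left out, the last holds). Time passes only in rows, so rows that do not move let the fingers close. It gives the time, the measured TCP pose, the force and the opening at its end, in the units of the state.
- manip.sense(): the state, without advancing time (a new reading comes with each control period).
- manip.snapshot(name): name is "scene" or "top" or "wrist"; returns the picture (400x640x3 uint8, red, green, blue); there is no depth.
- manip.get_calibration(name): a dict with "fx", "fy", "cx", "cy" (pixels), "world_from_camera" (4x4, takes a point from camera to world coordinates); the wrist camera has in their place "mount" (4x4, takes a point from camera to tool coordinates, whose origin is the TCP and whose axes are the flange's). Camera axes: x right, y up, looking along -z (the intrinsics and any distortion apply to the point x, -y, -z); pixel columns grow to the right and rows downward; lengths in m; the calibration is good to about 2 mm. A picture is of the moment at which its call begins: read the wrist's pose just before it. get_calibration takes no time and is no camera call.
- manip.close_job(): hands the job in, once; it reports no verdict.
Trained networks look in the newest picture that a camera, given by its name, has taken for a name from the list of things; names that differ only in an ending like _2 or _b are one class to them, and where a whole thing is asked for, a point or a joint stands for the part that bears it (a point fixed in the world has none). Each returns a list of dicts, best first, with "confidence" (0 to 1); they miss things now and then, are a little off and sometimes report something else, mostly with a low value. They report only what shows in the picture. A call takes as long as a camera call. They do not tell look-alikes from the thing itself.
- manip.spot_in(thing, camera): "at" ([column, row] in pixels, amid what is visible of it).
- manip.regions_of(thing, camera): "region" (400x640 bool, what is visible of it) and "at" ([column, row] in pixels, amid what is visible of it).
- manip.landmark_of(thing, camera): "at" ([column, row] in pixels: a listed point, or the origin of a listed thing).
The state is a dict: "time_s": time; "joints": joint angles; "qvel": joint speeds; "tau": joint torques, N m; "position": TCP position; "ee_rot": TCP orientation; "wrist_force": force on the tool from outside, world axes, zero at the start; "ft_torque": the same for the moment, N m; "gripper_width": finger opening in m.
Only numpy, scipy, OpenCV 4.12 (cv2) and the standard library are available. Lean on these libraries where they do the work, as an engineer would, in place of code of your own. Each camera call takes 0.05 s, during which the arm holds its last target.

## Working session

There is one attempt and no reset: what is moved stays moved. The work goes in short steps, Python scripts to look and compute and a tool call to move; the robot and the scene stay as the last step left them, time stands still between calls to the robot, and variables do not carry over. Pictures are saved under pics/ and viewed, and the job is handed in when it is done.

Besides the shell and the picture viewer there is one more tool, called after "Call:" as a command line: name --pt "numbers of a row" for each row, then --argument value for the rest. step_arm: Moves the arm, as the interface text tells. Its arguments: {"type":"object","properties":{"rows":{"type":"array"},"claw":{"type":"number"},"force":{"type":"number"}},"required":["rows"]}

```bash
mkdir -p pics; ls
python3 - <<'E'
from bench import manip
import cv2
s=manip.sense(); print({k:(v if not hasattr(v,'round') else v) for k,v in s.items()})
for n in ("scene","top","wrist"):
    im=manip.snapshot(n); cv2.imwrite(f"pics/{n}0.png",im[:,:,::-1])
    print(n,manip.get_calibration(n))
    for t in ("square_mid","slot_floor","half_mid","round_mid"):
        print(t,[(d['at'],round(d['confidence'],2)) for d in manip.landmark_of(t,n)])
E
```

```text
pics
{'time_s': 0.0, 'joints': array([ 1.50008639e+00,  3.59369318e-01,  1.10399797e-02, -3.69501681e-04,
       -1.22411559e+00, -2.88107505e-01]), 'qvel': array([-0.00031908, -0.00067693,  0.00118422, -0.0006591 , -0.00013915,
        0.00017683]), 'tau': array([-7.25881928e-04, -5.82723427e+01,  2.93059802e+01,  6.99738532e+00,
        6.89040593e-03, -1.66713940e-04]), 'position': array([0.23687852, 0.6315262 , 0.22562236]), 'ee_rot': array([ 3.08948321e+00, -5.60505554e-01, -2.61423641e-04]), 'wrist_force': array([-0.50760703,  0.15873987,  0.06708305]), 'ft_torque': array([0.0070738 , 0.05057388, 0.01592269]), 'gripper_width': 0.08789701942997377}
scene {'fx': 459.99182789556147, 'fy': 459.99182789556147, 'cx': 325.06819092127535, 'cy': 193.25696895187716, 'world_from_camera': array([[ 0.38607194, -0.67111728,  0.63289024,  1.19551812],
       [ 0.9224646 ,  0.27883493, -0.26703961, -0.23530456],
       [ 0.00274299,  0.68691534,  0.72673227,  0.93938866],
       [ 0.        ,  0.        ,  0.        ,  1.        ]])}
square_mid [([384.1, 138.6], 0.73), ([474.6, 176.2], 0.68), 
[... 500 characters left out ...]

square_mid [([224.9, 259.4], 0.78), ([239.5, 197.5], 0.62), ([178.2, 183.3], 0.55)]
slot_floor [([299.0, 168.1], 0.64)]
half_mid [([456.1, 202.9], 0.79)]
round_mid [([374.5, 172.1], 0.79)]
wrist {'fx': 328.5327715519348, 'fy': 328.5327715519348, 'cx': 316.36702078312754, 'cy': 204.914819683972, 'mount': array([[ 2.42508405e-04,  9.58901929e-01,  2.83737612e-01,
         7.63856534e-02],
       [ 9.99999841e-01, -3.77073913e-04,  4.19643119e-04,
         1.21142238e-03],
       [ 5.09386648e-04,  2.83737465e-01, -9.58901868e-01,
        -1.57536870e-01],
       [ 0.00000000e+00,  0.00000000e+00,  0.00000000e+00,
         1.00000000e+00]])}
square_mid []
slot_floor []
half_mid []
round_mid []
```

View pics/scene0.png

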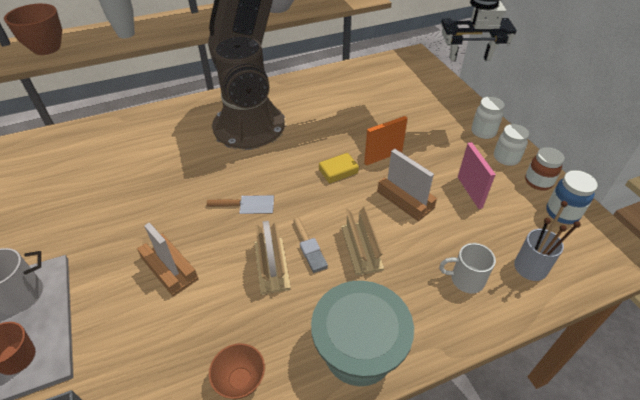

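View pics/top0.png

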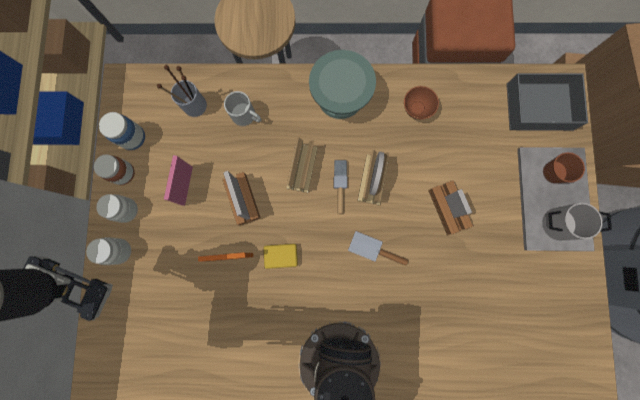

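View pics/wrist0.png

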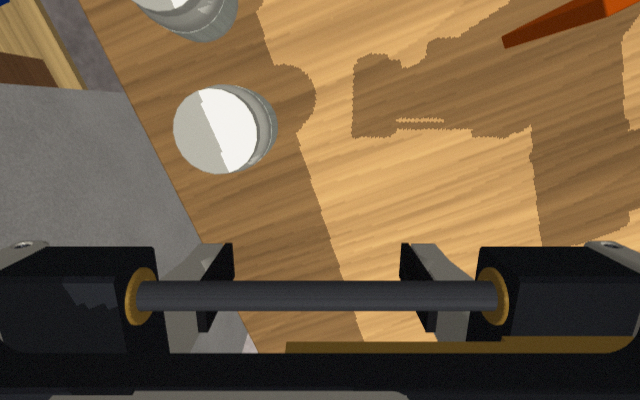

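```bash
cat > h.py <<'E'
import numpy as np, cv2
from scipy.spatial.transform import Rotation as R
def ray(cal,uv,T=None):
    M=cal['world_from_camera'] if T is None else T
    d=np.array([(uv[0]-cal['cx'])/cal['fx'],-(uv[1]-cal['cy'])/cal['fy'],-1.])
    return M[:3,3],M[:3,:3]@d
def proj(cal,P,T=None):
    M=cal['world_from_camera'] if T is None else T
    p=np.linalg.inv(M)@np.append(P,1)
    return np.array([cal['cx']+cal['fx']*p[0]/-p[2],cal['cy']-cal['fy']*p[1]/-p[2]])
def tri(rs):
    A=0;b=0
    for o,d in rs:
        d=d/np.linalg.norm(d);Q=np.eye(3)-np.outer(d,d);A=A+Q;b=b+Q@o
    X=np.linalg.solve(A,b)
    return X,[np.linalg.norm((np.eye(3)-np.outer(d,d)/(d@d))@(X-o)) for o,d in rs]
def atz(r,z):
    o,d=r; return o+d*(z-o[2])/d[2]
def wristT(s,cal):
    T=np.eye(4);T[:3,:3]=R.from_rotvec(s['ee_rot']).as_matrix();T[:3,3]=s['position']
    return T@cal['mount']
E
python3 - <<'E'
from bench import manip
from h import *
cs,ct=[manip.get_calibration(n) for n in("scene","top")]
for n,a,b in(("sq",(409.2,178.2),(239.5,197.5)),("floor",(358.6,246.6),(299,168.1)),("half",(164.9,248.6),(456.1,202.9)),("round",(268,248),(374.5,172.1))):
    print(n,tri([ray(cs,a),ray(ct,b)]))
s=cv2.imread('pics/scene0.png');t=cv2.imread('pics/top0.png')
a=cv2.resize(s[130:280,330:450],None,fx=5,fy=4,interpolation=cv2.INTER_CUBIC)
a=cv2.resize(s[140:280,330:450],None,fx=4,fy=4,interpolation=cv2.INTER_CUBIC);cv2.imwrite('pics/sz.png',a)
a=cv2.resize(t[130:230,215:325],None,fx=6,fy=6,interpolation=cv2.INTER_CUBIC);cv2.imwrite('pics/tz.png',a)
E
```

```text
sq (array([0.48352336, 0.30181104, 0.08253734]), [np.float64(0.004305209071469358), np.float64(0.004305209071469606)])
floor (array([0.58726278, 0.12188415, 0.00603669]), [np.float64(0.007700295499365127), np.float64(0.007700295499365222)])
half (array([ 0.47204885, -0.32981055,  0.08684479]), [np.float64(0.0023266697801378198), np.float64(0.0023266697801379035)])
round (array([ 0.56028426, -0.10401588,  0.08213164]), [np.float64(0.004993966152958889), np.float64(0.004993966152958869)])
```

View pics/sz.png

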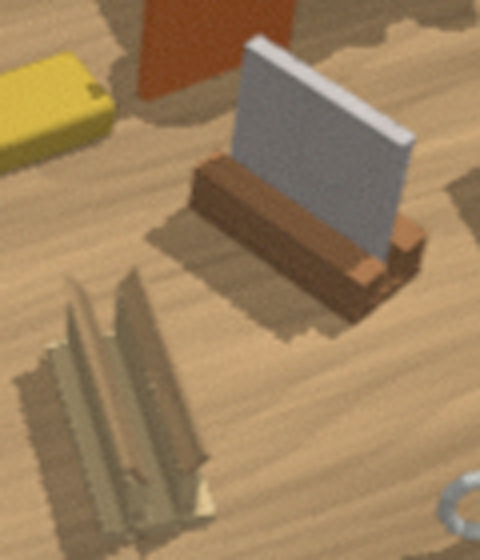

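View pics/tz.png

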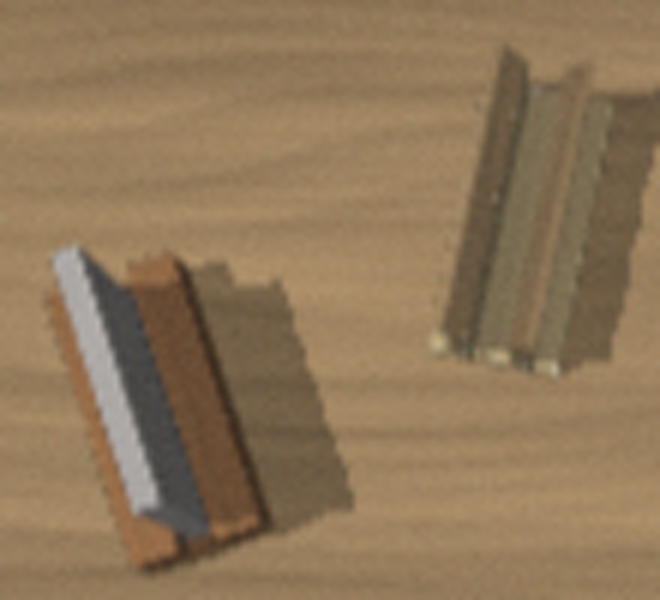

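Run:
```python
from bench import manip
from h import *
cs,ct=[manip.get_calibration(n) for n in("scene","top")]
E=[]
for a,b in(((431.3,174.5),(226.3,172)),((394,151),(239.3,215.5))):
    X,r=tri([ray(cs,a),ray(ct,b)]);E.append(X);print(X,r)
d=E[0]-E[1];print(np.linalg.norm(d),np.degrees(np.arctan2(d[1],d[0])),(E[0]+E[1])/2)
# rack, top view at z=.075 lips: corners (zoomed)
Z=lambda u,v:(215+u/6,130+v/6)
for n,p,z in(("Ltip far",(508,48),.075),("Rtip far",(585,66),.075),("L near",(438,343),.057),("R near",(550,368),.057),("floor far",(548,88),.012),("floor near",(500,358),.012)):
    print(n,atz(ray(ct,Z(*p)),z))
s=manip.sense();print(s['position'],np.degrees(R.from_rotvec(s['ee_rot']).as_euler('ZYX')),R.from_rotvec(s['ee_rot']).as_matrix().round(3))
```

```text
[0.54459301 0.32439028 0.14376745] [np.float64(0.00037597112099161723), np.float64(0.00037597112099185614)]
[0.42357338 0.28540071 0.13547282] [np.float64(0.0015060240920889993), np.float64(0.0015060240920891177)]
0.1274156120574416 17.8576724325777 [0.4840832  0.3048955  0.13962013]
Ltip far [0.66685531 0.12428857 0.075     ]
Rtip far [0.65769901 0.08531896 0.075     ]
L near [0.51871783 0.15780456 0.057     ]
R near [0.50650122 0.10122526 0.057     ]
floor far [0.66532986 0.10682086 0.012     ]
floor near [0.51932753 0.12950928 0.012     ]
[0.23703313 0.63197309 0.22658537] [-2.05575550e+01  1.25376357e-03 -1.79998816e+02] [[ 0.936 -0.351 -0.   ]
 [-0.351 -0.936  0.   ]
 [-0.    -0.    -1.   ]]
```

Call:
step_arm --pt "1 0.82 0 0" --pt "1 0.82 0 0" --pt "1 0.82 0 0" --pt "1 0.82 0 0" --pt "1 0.82 0 0" --pt "1 0.82 0 0" --pt "1 0.82 0 0" --pt "1 0.82 0 0" --pt "1 0.82 0 0" --pt "1 0.82 0 0" --pt "1 0.82 0 0" --pt "1 0.82 0 0" --claw 1

```text
time_s: 1.95
position: [0.432, 0.2951, 0.2269]
ee_rot: [-3.091, 0.56, -0.0]
wrist_force: [0.6, 0.0, 0.7]
gripper_width: 0.0875
```

Call:
step_arm --pt "0 0 0 -0.96" --pt "0 0 0 -0.96" --pt "0 0 0 -0.96" --pt "0 0 0 -0.96" --pt "0 0 0 -0.96" --pt "0 0 0 -0.96" --pt "0 0 0 -0.96" --pt "0 0 0 -0.96" --pt "0 0 0 0" --pt "0 0 0 0"

```text
time_s: 2.95
position: [0.4315, 0.2963, 0.2267]
ee_rot: [-3.104, -0.483, -0.0]
wrist_force: [0.3, 0.6, -0.0]
gripper_width: 0.0876
```

Run:
```python
from bench import manip
from h import *
s=manip.sense();im=manip.snapshot('wrist');cv2.imwrite('pics/w1.png',im[:,:,::-1])
print(s['time_s'],s['position'],np.degrees(R.from_rotvec(s['ee_rot']).as_euler('ZYX')),s['joints'])
np.savez('w1.npz',T=wristT(s,manip.get_calibration('wrist')))
```

```text
2.95 [0.43154091 0.29630342 0.22667306] [ 1.77040115e+01 -9.72085621e-03 -1.79993129e+02] [ 9.76832573e-01  1.08401191e-01 -3.18979449e-01  1.19922407e-05
 -1.14320821e+00  9.02952083e-01]
```

View pics/w1.png

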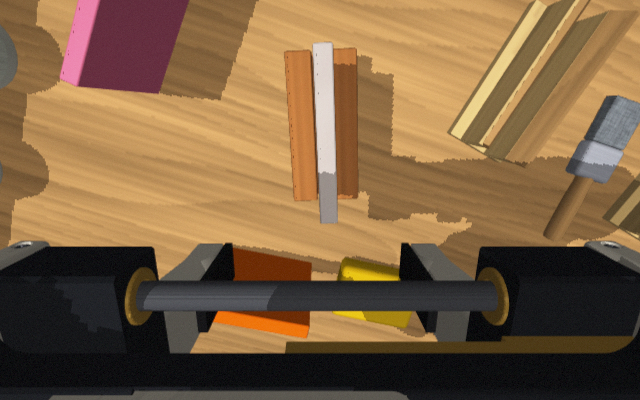

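Call:
step_arm --pt "0 1 0 0" --pt "0 1 0 0" --pt "0 1 0 0" --pt "0 1 0 0" --pt "0 0 0 0" --pt "0 0 0 0" --pt "0 0 0 0"

```text
time_s: 3.7
position: [0.4622, 0.2016, 0.2266]
ee_rot: [-3.104, -0.486, -0.0]
wrist_force: [-0.1, 0.6, 0.4]
gripper_width: 0.0877
```

Run:
```python
from bench import manip
from h import *
s=manip.sense();im=manip.snapshot('wrist');cv2.imwrite('pics/w2.png',im[:,:,::-1])
print(s['time_s'],s['position'],np.degrees(R.from_rotvec(s['ee_rot']).as_euler('ZYX')),s['joints'])
np.savez('w2.npz',T=wristT(s,manip.get_calibration('wrist')))
a=cv2.imread('pics/w1.png');cv2.imwrite('pics/w1z.png',cv2.resize(a[20:240,270:480],None,fx=2.7,fy=2.7,interpolation=cv2.INTER_CUBIC))
```

```text
3.7 [0.46220599 0.20155117 0.22663598] [ 1.78062808e+01 -1.36360014e-02 -1.79991319e+02] [ 8.01388378e-01  7.51833471e-02 -3.56616479e-01 -2.36804999e-05
 -1.13871519e+00  1.08019611e+00]
```

View pics/w2.png

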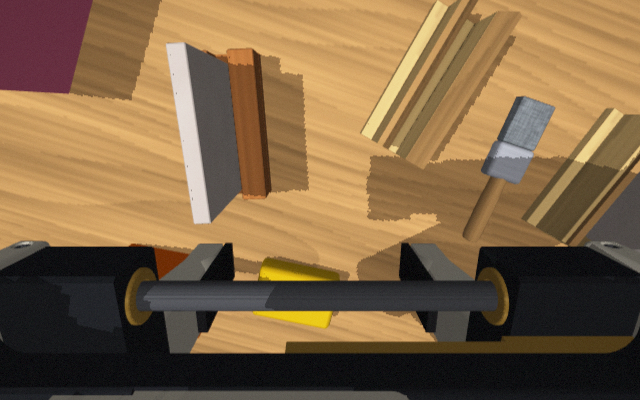

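View pics/w1z.png

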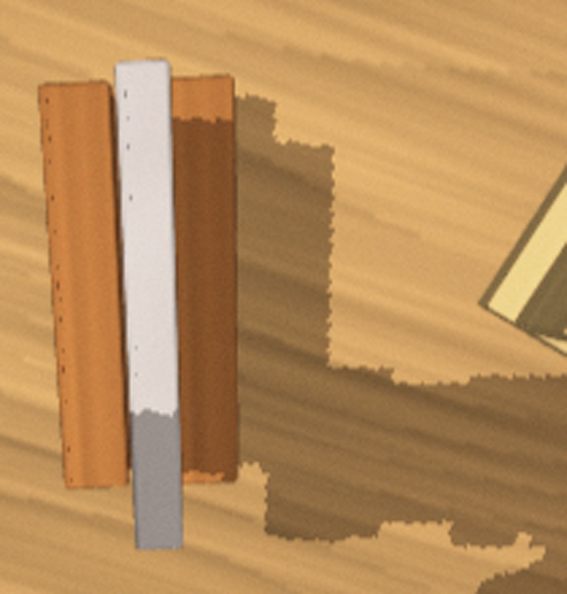

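Run:
```python
from h import *
a=cv2.imread('pics/w2.png')
cv2.imwrite('pics/w2z.png',cv2.resize(a[30:235,155:285],None,fx=2.9,fy=2.9,interpolation=cv2.INTER_CUBIC))
cv2.imwrite('pics/w2r.png',cv2.resize(a[0:170,350:530],None,fx=3.5,fy=3.5,interpolation=cv2.INTER_CUBIC))
a=cv2.imread('pics/w1.png')
cv2.imwrite('pics/w1r.png',cv2.resize(a[0:170,440:640],None,fx=3.5,fy=3.5,interpolation=cv2.INTER_CUBIC))
```

```text
(no output)
```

View pics/w2z.png

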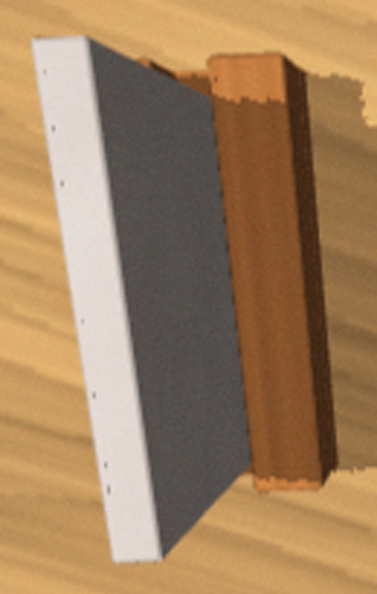

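View pics/w2r.png

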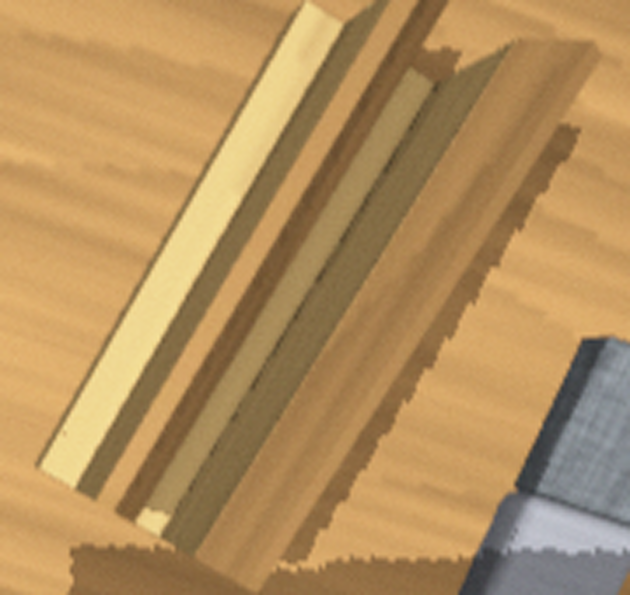

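View pics/w1r.png

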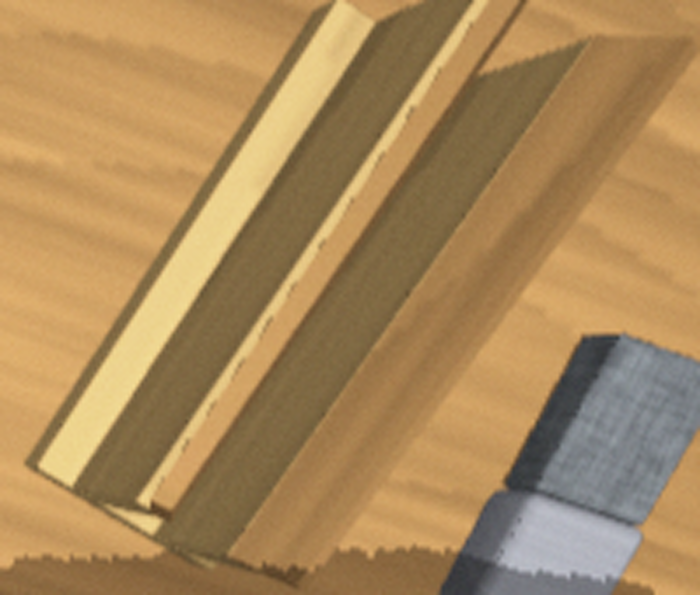

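Call:
step_arm --pt "0.51 0.93 0 0" --pt "0.51 0.93 0 0" --pt "0.51 0.93 0 0" --pt "0.51 0.93 0 0" --pt "0 0 0 0.93" --pt "0 0 0 0.93" --pt "0 0 0 0.93" --pt "0 0 0 0.93" --pt "0 0 0 0.93" --pt "0 0 0 0.93" --pt "0 0 0 0" --pt "0 0 0 0"

```text
time_s: 4.95
position: [0.5392, 0.1288, 0.2265]
ee_rot: [3.13, -0.271, -0.0]
wrist_force: [-1.2, 0.4, 0.1]
gripper_width: 0.0876
```

Run:
```python
from bench import manip
from h import *
s=manip.sense();im=manip.snapshot('wrist');cv2.imwrite('pics/w3.png',im[:,:,::-1])
print(s['time_s'],s['position'],np.degrees(R.from_rotvec(s['ee_rot']).as_euler('ZYX')),s['joints'])
c=manip.get_calibration('wrist')
np.savez('w3.npz',T=wristT(s,c))
T1=np.load('w1.npz')['T'];T2=np.load('w2.npz')['T']
P=[]
for n,a,b in(("FL",(312.6,43.3),(166.4,43.1)),("FR",(332.2,42.2),(185.3,43.1)),("NL",(320,223.3),(194,223.4)),("NR",(337.8,223.3),(210.5,222.8))):
    X,r=tri([ray(c,a,T1),ray(c,b,T2)]);P.append(X);print(n,X,r[0])
P=np.array(P);d=(P[0]+P[1]-P[2]-P[3])/2
print(P.mean(0),np.linalg.norm(d),np.degrees(np.arctan2(d[1],d[0])),np.linalg.norm(P[0]-P[1]),np.linalg.norm(P[2]-P[3]))
```

```text
4.95 [0.53918471 0.1287823  0.22646978] [-9.88904139e+00  5.67356313e-03  1.79995931e+02] [ 5.87735627e-01  1.60999931e-01 -2.56799585e-01 -1.83587279e-05
 -1.15311751e+00  8.10471819e-01]
FL [0.54331249 0.33402893 0.13889635] 0.00016044657996773035
FR [0.54748566 0.32143795 0.14009329] 0.0001617946850983017
NL [0.42142086 0.28938327 0.13931462] 5.610456447401897e-05
NR [0.42673094 0.27649326 0.1417535 ] 0.00030254471077294963
[0.48473749 0.30533585 0.14001444] 0.12933290483638582 20.26525031228526 0.013318440263765155 0.014152643390768958
```

View pics/w3.png

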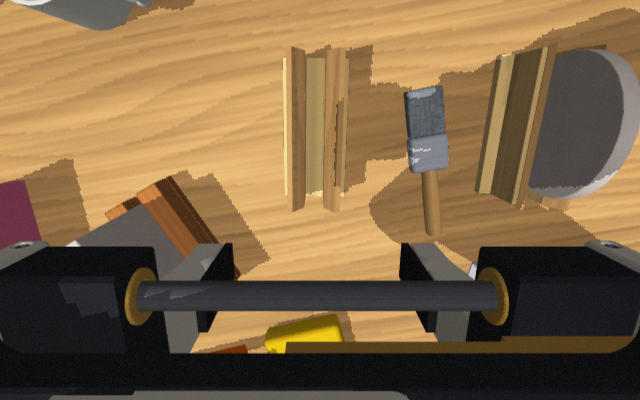

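Run:
```python
from h import *
a=cv2.imread('pics/w3.png')
cv2.imwrite('pics/w3z.png',cv2.resize(a[35:225,265:375],None,fx=3.1,fy=3.1,interpolation=cv2.INTER_CUBIC))
```

```text
(no output)
```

View pics/w3z.png

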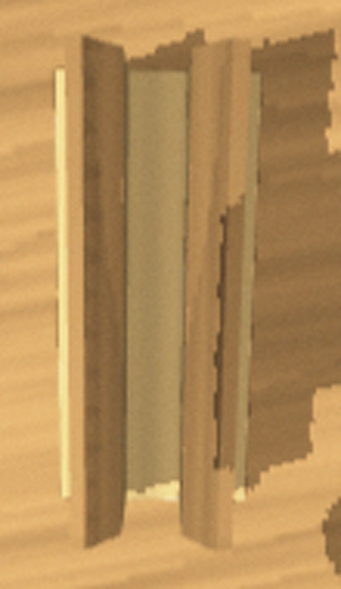

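```bash
cat > rack.py <<'E'
from bench import manip
from h import *
c=manip.get_calibration('wrist');ct=manip.get_calibration('top');cs=manip.get_calibration('scene')
T1,T2,T3=[np.load(f'w{i}.npz')['T'] for i in(1,2,3)]
f=lambda u,v:(265+u/3.1,35+v/3.1)
Q={}
for n,p,z in(("mf",(157.3,38),.075),("mn",(153.5,548),.075),("sf",(158,71),.012),("sn",(154.5,498),.012)):
    Q[n]=atz(ray(c,f(*p),T3),z)
for a,b in(("mf","mn"),("sf","sn")):
    d=Q[a]-Q[b];print((Q[a]+Q[b])/2,np.linalg.norm(d),np.degrees(np.arctan2(d[1],d[0])))
m=(Q["mf"]+Q["mn"]+Q["sf"]+Q["sn"])/4
d=Q["sf"]-Q["sn"]+Q["mf"]-Q["mn"];y=np.arctan2(d[1],d[0]);m[2]=0;print('rack',m,np.degrees(y))
X=np.array([np.cos(y),np.sin(y),0]);Y=np.array([-X[1],X[0],0])
def draw(img,cal,T,crop,k,out):
    x0,y0,x1,y1=crop
    im=cv2.resize(cv2.imread(img)[y0:y1,x0:x1],None,fx=k,fy=k,interpolation=cv2.INTER_CUBIC)
    for yy,z,col in((.021,.075,(0,0,255)),(.010,.057,(0,255,0)),(.010,.012,(255,0,0)),(.035,.0,(255,0,255))):
        for s in(1,-1):
            a,b=[((proj(cal,m+X*e*.075+Y*s*yy+np.array([0,0,z]),T)-(x0,y0)+.5)*k).astype(int) for e in(1,-1)]
            cv2.line(im,tuple(map(int,a)),tuple(map(int,b)),col,1)
    cv2.imwrite(out,im);return im
A=draw('pics/w1.png',c,T1,(440,0,640,180),2,'pics/o1.png')
B=draw('pics/w2.png',c,T2,(350,0,550,180),2,'pics/o2.png')
C=draw('pics/w3.png',c,T3,(235,40,375,220),2,'pics/o3.png')
D=draw('pics/top0.png',ct,None,(275,125,375,200),3,'pics/o4.png')
E=draw('pics/scene0.png',cs,None,(330,200,430,290),3,'pics/o5.png')
h=np.zeros((600,800,3),np.uint8)
h[:360,:400]=A;h[:360,400:800]=B
h[360:585,0:300]=D;cv2.imwrite('pics/ov.png',h)
h=np.zeros((360,700,3),np.uint8);h[:360,:280]=C;h[:270,300:600]=E;cv2.imwrite('pics/ov2.png',h)
E
python3 rack.py
```

```text
[0.5902741  0.12007304 0.075     ] 0.14828014449401314 -10.373559655460035
[0.59014257 0.1200427  0.012     ] 0.14855477362624664 -10.404854945009044
rack [0.59020834 0.12005787 0.        ] -10.389221777302264
```

View pics/ov.png

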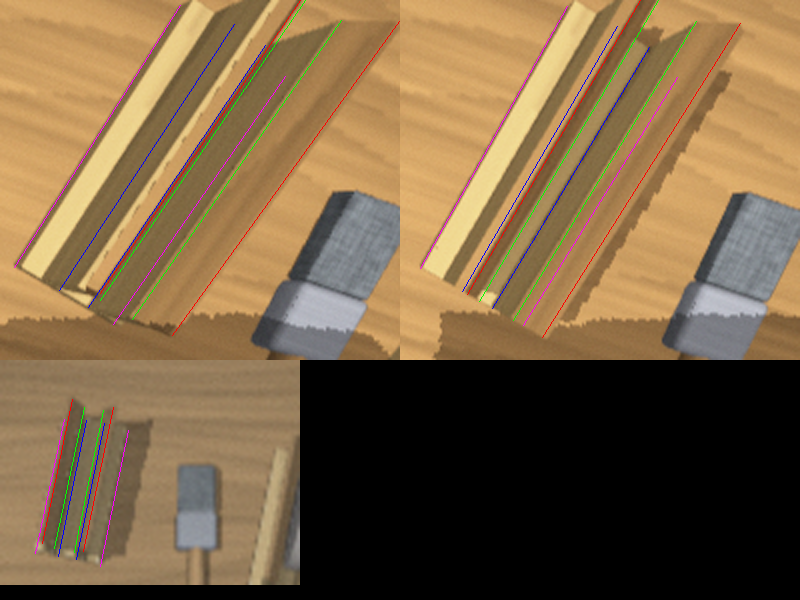

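View pics/ov2.png

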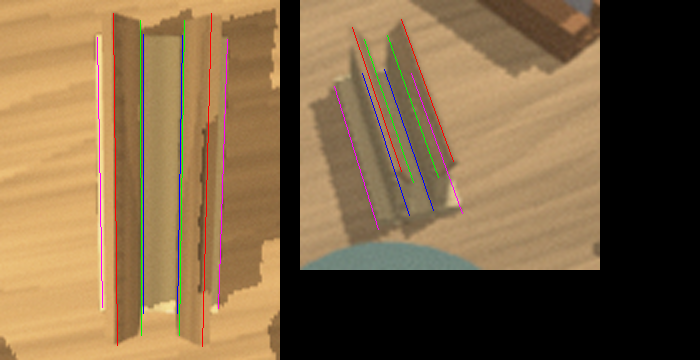

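Call:
step_arm --pt "-0.48 -0.94 0 0" --pt "-0.48 -0.94 0 0" --pt "-0.48 -0.94 0 0" --pt "-0.48 -0.94 0 0" --pt "-0.48 -0.94 0 0" --pt "-0.48 -0.94 0 0" --pt "-0.48 -0.94 0 0"

```text
time_s: 5.7
position: [0.4848, 0.306, 0.2266]
ee_rot: [-3.13, 0.272, -0.0]
wrist_force: [1.1, 0.0, -0.2]
gripper_width: 0.0877
```

Call:
step_arm --pt "0 0 0 -0.86" --pt "0 0 0 -0.86" --pt "0 0 0 -0.86" --pt "0 0 0 -0.86" --pt "0 0 0 -0.86" --pt "0 0 0 -0.86" --pt "0 0 0 -0.86" --pt "0 0 0 0" --pt "0 0 0 0" --pt "0 0 0 0"

```text
time_s: 6.7
position: [0.4852, 0.3049, 0.2265]
ee_rot: [3.094, 0.545, -0.0]
wrist_force: [-0.2, -0.3, -0.0]
gripper_width: 0.0877
```

Run:
```python
from bench import manip
from h import *
s=manip.sense();im=manip.snapshot('wrist');cv2.imwrite('pics/w4.png',im[:,:,::-1])
print(s['time_s'],s['position'],np.degrees(R.from_rotvec(s['ee_rot']).as_euler('ZYX')),s['joints'])
M=R.from_rotvec(s['ee_rot']).as_matrix();print(M.T@(np.array([.4847,.3053,.095])-s['position'])/.025)
```

```text
6.7 [0.48520697 0.30490967 0.22653064] [1.99796810e+01 2.46813374e-03 1.79997794e+02] [ 9.02337945e-01  1.92066459e-01 -2.17869370e-01  1.10124828e-05
 -1.16091738e+00  1.01716521e+00]
[-0.01349682 -0.02180524  5.26122528]
```

View pics/w4.png

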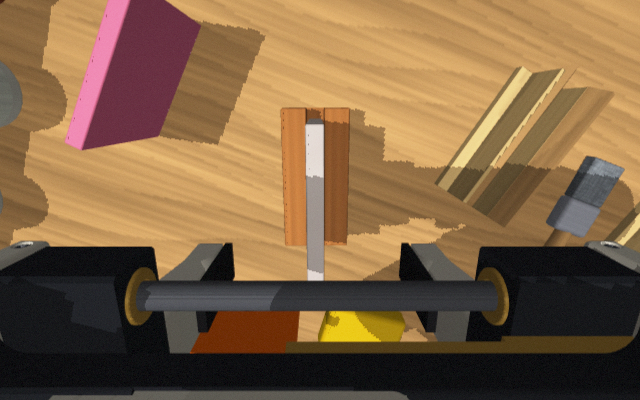

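Call:
step_arm --pt "0 0 0.9 0" --pt "0 0 0.9 0" --pt "0 0 0.9 0" --pt "0 0 0.9 0" --pt "0 0 0.8 0.06" --pt "0 0 0.5 0" --pt "0 0 0.3 0" --pt "0 0 0 0" --pt "0 0 0 0"

```text
time_s: 7.65
position: [0.4857, 0.3052, 0.0973]
ee_rot: [-3.095, -0.539, -0.001]
wrist_force: [-0.6, 0.1, -0.3]
gripper_width: 0.0877
```

Call:
step_arm --pt "0 0 0 0" --pt "0 0 0 0" --pt "0 0 0 0" --pt "0 0 0 0" --pt "0 0 0 0" --pt "0 0 0 0" --pt "0 0 0 0" --pt "0 0 0 0" --pt "0 0 0 0" --pt "0 0 0 0" --claw -1 --force 30

```text
time_s: 8.65
position: [0.4853, 0.3049, 0.0966]
ee_rot: [3.095, 0.539, 0.0]
wrist_force: [1.1, -5.9, 2.5]
gripper_width: 0.0139
```

Call:
step_arm --pt "0 0 -0.2 0" --pt "0 0 -0.4 0" --pt "0 0 -0.6 0" --pt "0 0 -0.8 0" --pt "0 0 -0.9 0" --pt "0 0 -0.9 0" --pt "0 0 -0.6 0" --pt "0 0 -0.3 0" --pt "0 0 0 0" --pt "0 0 0 0"

```text
time_s: 9.65
position: [0.4847, 0.3045, 0.2133]
ee_rot: [3.095, 0.538, -0.002]
wrist_force: [1.6, -0.2, -5.5]
gripper_width: 0.0139
```

Run:
```python
from bench import manip
from h import *
s=manip.sense();im=manip.snapshot('wrist');cv2.imwrite('pics/w5.png',im[:,:,::-1])
im=manip.snapshot('scene');cv2.imwrite('pics/s5.png',cv2.resize(im[100:280,300:500,::-1],None,fx=3,fy=3))
print(s['time_s'],s['position'],np.degrees(R.from_rotvec(s['ee_rot']).as_euler('ZYX')),s['joints'],s['wrist_force'],s['ft_torque'],s['gripper_width'])
```

```text
9.65 [0.48473467 0.30448806 0.21332527] [1.97263695e+01 7.02069998e-02 1.79988088e+02] [ 9.02202502e-01  2.01056080e-01 -2.37417309e-01 -5.21417605e-04
 -1.13347259e+00  1.01310515e+00] [ 1.57199459 -0.20996522 -5.48468416] [-0.06711173  0.01872207 -0.01015751] 0.013940057002453885
```

View pics/w5.png

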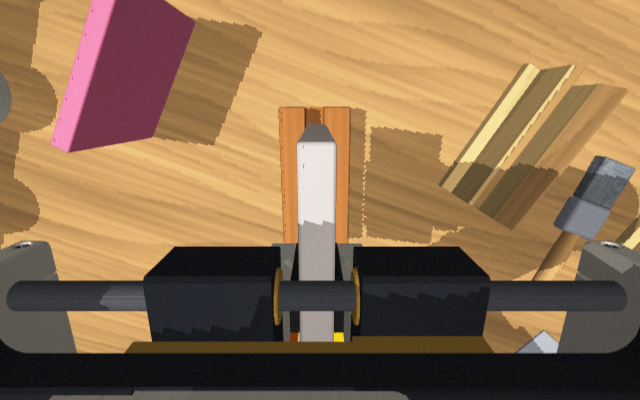

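View pics/s5.png

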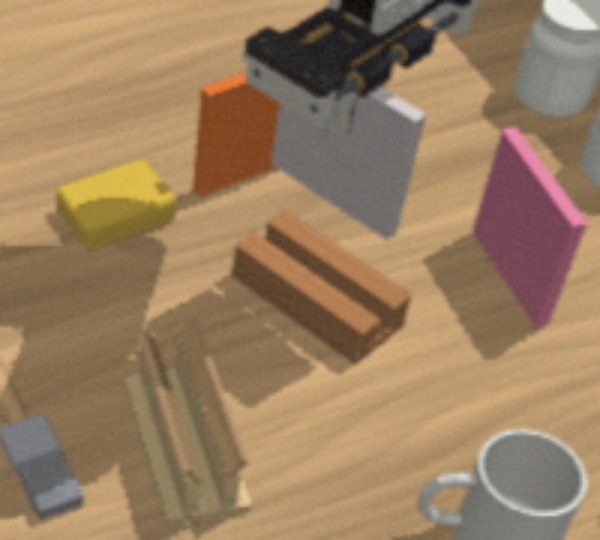

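Run:
```python
from bench import manip
from h import *
c=manip.get_calibration('wrist');M=c['mount']
for x in(.062,.065,.068):
    print(x,[proj(c,np.array([x,y,-.0454]),M).round(1) for y in(-.007,.007)],[proj(c,np.array([x,y,.0846]),M).round(1) for y in(-.007,.007)])
s=manip.sense();m=R.from_rotvec(s['ee_rot']).as_matrix()
print(m.T@(np.array([.5902,.1201,s['position'][2]])-s['position'])/.025)
a=cv2.imread('pics/w5.png');cv2.imwrite('pics/w5z.png',cv2.resize(a[110:250,260:380],None,fx=4,fy=4,interpolation=cv2.INTER_CUBIC))
```

```text
0.062 [array([293.8, 149.9]), array([335.1, 149.9])] [array([305.8, 127.7]), array([325.3, 127.7])]
0.065 [array([293.6, 140.9]), array([335.2, 140.9])] [array([305.7, 123.4]), array([325.3, 123.4])]
0.068 [array([293.5, 131.8]), array([335.4, 131.8])] [array([305.7, 119.1]), array([325.3, 119.1])]
[1.48335525e+00 8.36395715e+00 3.57252088e-03]
```

View pics/w5z.png

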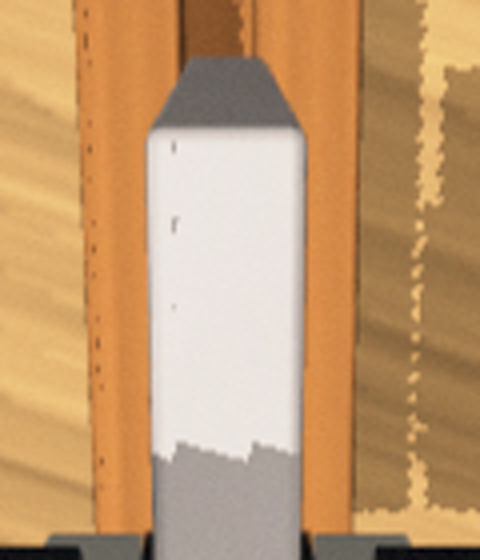

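Call:
step_arm --pt "0.15 0.4 0 0" --pt "0.15 0.8 0 0" --pt "0.15 0.9 0 0" --pt "0.15 0.9 0 0" --pt "0.15 0.9 0 0" --pt "0.15 0.9 0 0" --pt "0.15 0.9 0 0" --pt "0.15 0.9 0 0" --pt "0.15 0.9 0 0" --pt "0.15 0.6 0 0" --pt "0 0.26 0 0" --pt "0 0 0 0"

```text
time_s: 10.95
position: [0.5912, 0.12, 0.2135]
ee_rot: [3.095, 0.536, -0.001]
wrist_force: [0.4, -0.1, -4.3]
gripper_width: 0.0139
```

Call:
step_arm --pt "0 0 0 0.4" --pt "0 0 0 0.8" --pt "0 0 0 0.9" --pt "0 0 0 0.9" --pt "0 0 0 0.9" --pt "0 0 0 0.9" --pt "0 0 0 0.8" --pt "0 0 0 0.42" --pt "0 0 0 0" --pt "0 0 0 0" --pt "0 0 0 0"

```text
time_s: 12.05
position: [0.591, 0.1212, 0.2141]
ee_rot: [-3.129, 0.281, 0.0]
wrist_force: [-0.3, -0.2, -4.4]
gripper_width: 0.0137
```

Run:
```python
from bench import manip
from h import *
s=manip.sense();im=manip.snapshot('wrist');cv2.imwrite('pics/w6.png',im[:,:,::-1])
print(s['time_s'],s['position'],np.degrees(R.from_rotvec(s['ee_rot']).as_euler('ZYX')),s['wrist_force'],s['ft_torque'],s['gripper_width'])
m=R.from_rotvec(s['ee_rot']).as_matrix()
print(m.T@(np.array([.5907,.1200,.0966])-s['position'])/.025)
```

```text
12.05 [0.59099143 0.12116588 0.2140773 ] [-1.02790784e+01  9.96680456e-04 -1.79997423e+02] [-0.33512923 -0.24459943 -4.36399826] [ 0.00830071  0.03634911 -0.0334309 ] 0.013697293249657412
[-3.06664479e-03  4.81782272e-02  4.69908986e+00]
```

View pics/w6.png

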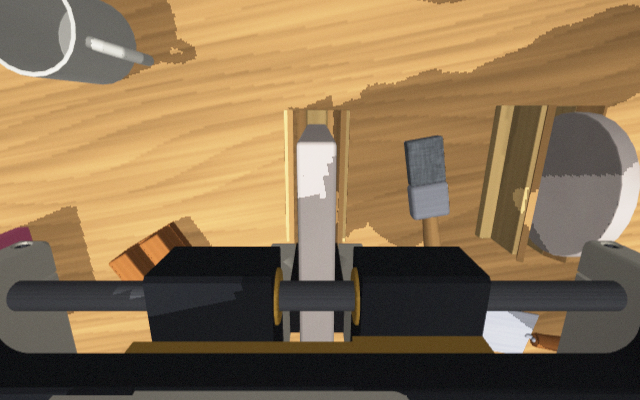

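Call:
step_arm --pt "0 0.05 0.3 -0.02" --pt "0 0 0.5 0" --pt "0 0 0.5 0" --pt "0 0 0.5 0" --pt "0 0 0.4 0" --pt "0 0 0 0" --pt "0 0 0 0"

```text
time_s: 12.8
position: [0.591, 0.1195, 0.1588]
ee_rot: [3.128, -0.281, -0.0]
wrist_force: [-0.5, 0.3, -4.0]
gripper_width: 0.0144
```

Run:
```python
from bench import manip
from h import *
s=manip.sense();im=manip.snapshot('wrist')
sc=manip.snapshot('scene')
o=np.zeros((560,800,3),np.uint8)
o[:560,:360]=cv2.resize(im[100:240,270:360,::-1],None,fx=4,fy=4);o[:480,380:780]=cv2.resize(sc[160:280,310:410,::-1],None,fx=4,fy=4)
cv2.imwrite('pics/p7.png',o)
print(s['time_s'],s['position'],np.degrees(R.from_rotvec(s['ee_rot']).as_euler('ZYX')),s['wrist_force'],s['ft_torque'],s['gripper_width'])
```

```text
12.8 [0.59104153 0.11951172 0.15884759] [-1.02493331e+01  1.19846633e-02  1.79966892e+02] [-0.50426392  0.31975531 -3.9822106 ] [-0.02413252 -0.05469864  0.00016975] 0.014410502772487507
```

View pics/p7.png

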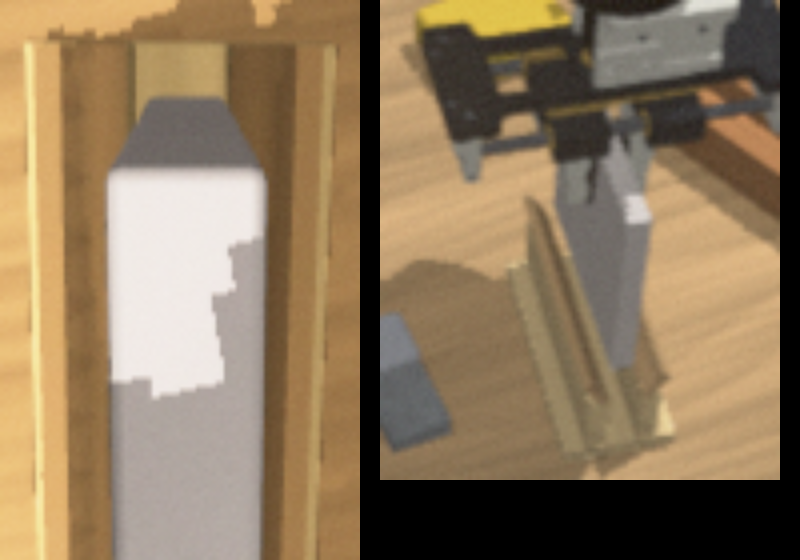

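Call:
step_arm --pt "0 -0.05 0 0" --pt "0 0 0.2 0" --pt "0 0 0.3 0" --pt "0 0 0.3 0" --pt "0 0 0.3 0" --pt "0 0 0.3 0" --pt "0 0 0.2 0" --pt "0 0 0 0" --pt "0 0 0 0"

```text
time_s: 13.8
position: [0.5913, 0.1208, 0.119]
ee_rot: [3.129, -0.281, 0.0]
wrist_force: [0.2, -0.6, -5.2]
gripper_width: 0.0137
```

Run:
```python
from bench import manip
from h import *
s=manip.sense();im=manip.snapshot('wrist')
sc=manip.snapshot('scene')
o=np.zeros((560,800,3),np.uint8)
o[:560,:360]=cv2.resize(im[100:240,270:360,::-1],None,fx=4,fy=4);o[:480,380:780]=cv2.resize(sc[160:280,310:410,::-1],None,fx=4,fy=4)
cv2.imwrite('pics/p8.png',o)
print(s['time_s'],s['position'],np.degrees(R.from_rotvec(s['ee_rot']).as_euler('ZYX')),s['wrist_force'],s['ft_torque'],s['gripper_width'])
```

```text
13.8 [0.59128128 0.12082044 0.11904869] [-1.02495013e+01 -3.29077852e-03  1.79989252e+02] [ 0.24710786 -0.55505085 -5.23201296] [-0.08312134 -0.06008395 -0.03125543] 0.013690887096544776
```

View pics/p8.png

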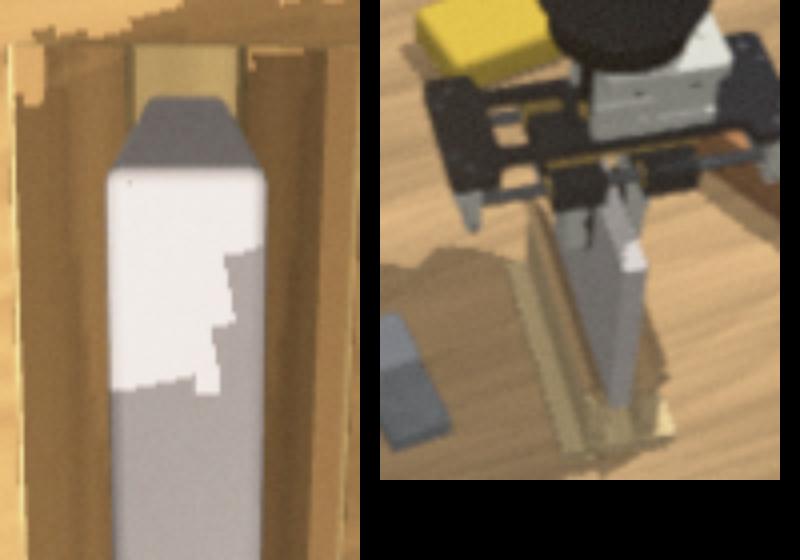

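Call:
step_arm --pt "0 0 0.3 0" --pt "0 0 0.2 0" --pt "0 0 0.15 0" --pt "0 0 0.1 0" --pt "0 0 0.05 0" --pt "0 0 0 0" --pt "0 0 0 0"

```text
time_s: 14.6
position: [0.5913, 0.1209, 0.0992]
ee_rot: [-3.129, 0.281, -0.0]
wrist_force: [0.3, 0.0, -4.2]
gripper_width: 0.0138
```

Call:
step_arm --pt "0 0 0.05 0" --pt "0 0 0.04 0" --pt "0 0 0 0" --pt "0 0 0 0"

```text
time_s: 15.0
position: [0.5911, 0.1208, 0.0968]
ee_rot: [3.129, -0.281, -0.0]
wrist_force: [0.3, 0.3, -4.0]
gripper_width: 0.0137
```

Call:
step_arm --pt "0 0 0.03 0" --pt "0 0 0.03 0" --pt "0 0 0 0" --pt "0 0 0 0"

```text
time_s: 15.4
position: [0.5913, 0.1209, 0.0966]
ee_rot: [-3.129, 0.28, -0.001]
wrist_force: [-4.6, 0.4, 5.2]
gripper_width: 0.0136
```

Call:
step_arm --pt "0 0 0 0" --pt "0 0 0 0" --pt "0 0 0 0" --pt "0 0 0 0" --pt "0 0 0 0" --claw -0.3

```text
time_s: 15.9
position: [0.5912, 0.1208, 0.0952]
ee_rot: [3.129, -0.281, 0.0]
wrist_force: [0.1, -1.2, -0.1]
gripper_width: 0.0305
```

Run:
```python
from bench import manip
from h import *
s=manip.sense();im=manip.snapshot('wrist')
sc=manip.snapshot('scene')
o=np.zeros((560,800,3),np.uint8)
o[:560,:360]=cv2.resize(im[100:240,270:360,::-1],None,fx=4,fy=4);o[:480,380:780]=cv2.resize(sc[160:280,310:410,::-1],None,fx=4,fy=4)
cv2.imwrite('pics/p9.png',o)
print(s['time_s'],s['position'],s['wrist_force'],s['gripper_width'])
```

```text
15.9 [0.59122667 0.12080401 0.09524807] [ 0.12900228 -1.16351139 -0.14670354] 0.030484164991564353
```

View pics/p9.png

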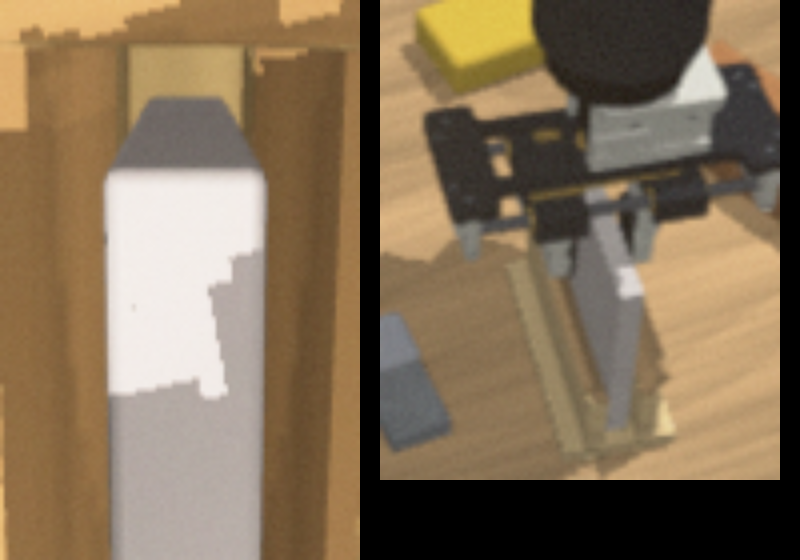

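Released and standing. I open a bit more, retreat straight up and back, then check.

Call:
step_arm --pt "0 0 0 0" --pt "0 0 0 0" --pt "0 0 0 0" --pt "0 0 -0.3 0" --pt "0 0 -0.6 0" --pt "0 0 -0.9 0" --pt "0 0 -0.9 0" --pt "0 0 -0.9 0" --pt "0 0 -0.9 0" --pt "0 0 -0.9 0" --pt "0 0 -0.5 0" --pt "0 0 0 0" --claw 0.4

```text
time_s: 17.2
position: [0.592, 0.1211, 0.2451]
ee_rot: [-3.127, 0.28, -0.005]
wrist_force: [0.4, 0.2, 1.3]
gripper_width: 0.0616
```

Call:
step_arm --pt "-0.9 0 0 0" --pt "-0.9 0 0 0" --pt "-0.5 0 0 0" --pt "0 0 0 0" --pt "0 0 0 0" --pt "0 0 0 0"

```text
time_s: 17.8
position: [0.5351, 0.1311, 0.2426]
ee_rot: [3.129, -0.281, -0.0]
wrist_force: [0.9, 0.5, -0.3]
gripper_width: 0.0617
```

Run:
```python
from bench import manip
from h import *
s=manip.sense();im=manip.snapshot('wrist');c=manip.get_calibration('wrist')
sc=manip.snapshot('scene');t=manip.snapshot('top')
T=wristT(s,c);np.savez('w10.npz',T=T)
cv2.imwrite('pics/w10.png',im[:,:,::-1]);cv2.imwrite('pics/s10.png',sc[:,:,::-1])
cv2.imwrite('pics/w10z.png',cv2.resize(im[40:260,270:370,::-1],None,fx=2.7,fy=2.7,interpolation=cv2.INTER_CUBIC))
y=np.radians(-10.39);X=np.array([np.cos(y),np.sin(y),0]);Y=np.array([-X[1],X[0],0]);m=np.array([.5902,.12,.142])
for e in(1,-1):print('expected top corners (left,right)',[((proj(c,m+X*e*.065+Y*k*.007,T)-(270,40))*2.7).round(0) for k in(1,-1)])
print(s['time_s'],s['position'],s['wrist_force'],s['gripper_width'])
```

```text
expected top corners (left,right) [array([100.,   5.]), array([153.,   6.])]
expected top corners (left,right) [array([102., 472.]), array([148., 472.])]
17.8 [0.53510921 0.13108961 0.24256715] [ 0.93480077  0.54619733 -0.30950414] 0.06166529824608993
```

View pics/w10z.png

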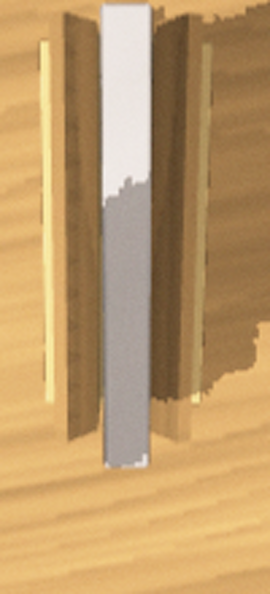

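View pics/s10.png

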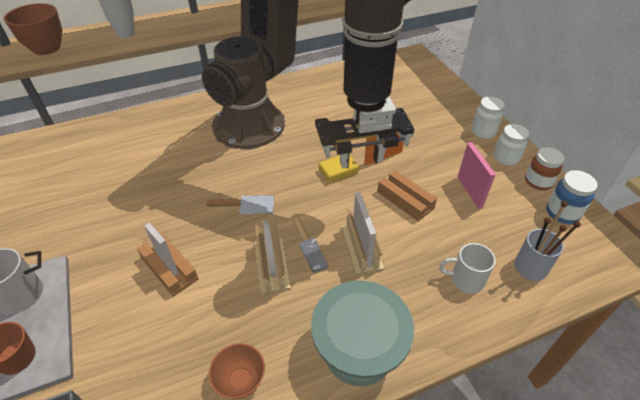

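Run:
```python
from bench import manip
print(manip.close_job())
```

```text
the job is handed in; nothing more can be done
None
```

The grey square shelf is now standing in the empty rack's slot, and the job is handed in at about 18 s of the 45 s allowed. I gripped it at mid-width with 30 N, lifted it out of the wash block, turned it 30° to line up with the rack, and lowered it slowly in stages before letting go.

**Last checks:**
- **Fully home:** on contact the wrist's vertical force went from −4 N to +5 N. The tool was then at the same height (0.0966 m) as when I gripped the shelf in the block, whose floor is also 12 mm up.
- **Upright:** in the wrist picture after release, the shelf's top edge lies within about 0.5 mm of the slot's centre line.
- **Centred along the slot:** it came out about 1 mm off centre towards the far end. I left this because it is within the camera error.
- **Bystanders:** in the last overview picture the half-width shelf, round shelf and look-alikes are standing as they were. The gripper is clear of everything.

**Disagreement:** the cameras put the shelf's top at about 140 mm, against 142 mm in the text, which is within the calibration error.

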